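# Snap a circuit board onto barbed posts

## Task

Pick up the green circuit board by its heat sink, set it over the four white barbed posts of the black tray with its yellow connector at the tray's yellow-striped end, and press it down corner by corner until every post has clicked through and the board lies fully home on all four shoulders. Press by feel, on the board beside each post and never with more than 17 N, or it cracks; the tray gives on its springs, more or less each time; leave the other things where they are.

Things in the scene. Friction and masses are not known exactly. Their poses are not given: they have to be found in the camera images.
- pcb: Green circuit board, 150 (x) x 100 (y) x 4 mm, about 0.18 kg, lying flat, parts up. Origin: centre of its underside; x along its length towards the yellow connector (12 x 40 mm, 11 mm tall, centred at x = +66 mm), z up. Four through slots, 14 (x) x 15 (y) mm (18 x 15 in the lower 2.3 mm), at x = +-60, y = +-36 mm.
- heat_sink: Aluminium heat sink fixed on the middle of the circuit board, to lift it by: 46 (x) x 22 (y) mm, 26 mm tall, its top 30 mm above the board's underside. Origin and axes: those of the circuit board (centre of the board's underside). The board's top is clear for 24 mm on each long side of it. It may be gripped firmly.
- tray: Black plastic tray, 190 (x) x 140 (y) x 6 mm, a low lip along both long sides, lying level on the sprung pad. Origin: centre of its underside; x towards the yellow-striped end, z up. Four white posts at x = +-60, y = +-36 mm, shoulder tops 20 mm above its underside, 60 mm above the bench.
- pad: Blue sprung pad under the tray, 210 x 160 x 40 mm, fixed to the bench. Origin: centre of its underside, axes as the tray's. Pushed hard enough the tray sinks into it, staying level: the push at which it starts differs each time, from almost nothing to about 13 N; from there it gives 1.7 mm per newton, at most 26 mm, to a hard stop, slowed by a damper (0.2 N per mm/s); let go, it springs back.
- nut_driver: Red-handled nut driver, 225 mm long, handle 26 mm thick, lying on the bench, in nobody's way. Origin on the bench under the middle of the shaft's handle end; x along it towards the socket.
- tumbler: Glass tumbler, 74 mm across, 100 mm tall (pegs to 125 mm), with wooden pegs standing in it (one piece). Origin: centre of its foot.
- ceramic_knob: Off-white ceramic knob, 32 mm across, 32 mm tall, standing between the board and the tray. Origin: centre of its foot.
- hinge_cover: Black plastic hinge cover, 62 x 24 x 18 mm, lying between the board and the tray. Origin: centre of its underside.
- spares_bin: Small blue bin of spare posts, 100 x 140 x 45 mm. Origin: centre of its underside.
- post_a (a point): Centre of the top of the shoulder of the post at +x, +y of the tray; axes as the tray's. All posts alike: white shoulder 20 mm in diameter; from it rises a split spring stem 11 (x) x 8 (y) mm, then two barbs along x, undersides 6 mm above the shoulder, 18 mm over both, tapering to a tip 5 mm wide and 17 mm above the shoulder.
- hole_a (a point): Centre of the slot at +x, +y of the circuit board, at its underside; axes as the board's. It belongs on post_a.
- post_b (a point): Centre of the top of the shoulder of the post at +x, -y of the tray; axes as the tray's. Set over the posts, the board first rests on the tapers, its underside about 7 mm above the shoulders. Pushed down, the barbs yield, then snap out over its top, and it lies on the shoulders with 2 mm free play.
- hole_b (a point): Centre of the slot at +x, -y of the circuit board, at its underside; axes as the board's. It belongs on post_b.
- post_c (a point): Centre of the top of the shoulder of the post at -x, -y of the tray; axes as the tray's. To snap one post through takes about 4 to 12 N of push on the disc beside it, most for the first post of the second end, whose neighbour may snap with it. The force drops at each snap. All four at once need more than the board bears.
- hole_c (a point): Centre of the slot at -x, -y of the circuit board, at its underside; axes as the board's. It belongs on post_c.
- post_d (a point): Centre of the top of the shoulder of the post at -x, +y of the tray; axes as the tray's. More than 17 N of finger push on the board cracks it, and so do contact forces of more than 32 N in all between it and the tray with its posts.
- hole_d (a point): Centre of the slot at -x, +y of the circuit board, at its underside; axes as the board's. It belongs on post_d.
- disc_a (a point): Centre of the white painted disc, 18 mm across, on the board's top (4 mm above its underside) beside slot hole_a, at x = +37, y = +36 mm of the board. There is one for each slot, at x = +-37, y = +-36 mm: room there for shut fingers (up to 24 mm along x, 40 mm along y) clear of the barb and the heat sink.
There are look-alikes about, which are no part of the job. What is shaped like the heat_sink but pink or red is not meant.

How it is judged (in metres and radians):
On the way:
1. the board is set over the posts: all four slots within 6 mm sideways of their posts and less than 16 mm above the shoulders (z of hole_a in the frame of post_a below 0.016 m and horizontal distance between hole_a and post_a below 0.006 m and z of hole_b in the frame of post_b below 0.016 m and horizontal distance between hole_b and post_b below 0.006 m and z of hole_c in the frame of post_c below 0.016 m and horizontal distance between hole_c and post_c below 0.006 m and z of hole_d in the frame of post_d below 0.016 m and horizontal distance between hole_d and post_d below 0.006 m), for 0.2 s.
At the end, for the whole second after the job is handed in: Each slot of the board is on its own post (within 5 mm sideways) with the board's underside less than 1.5 mm above that post's shoulder at all four posts, so that every barb has snapped over the board; the board is let go and at rest (z of hole_a in the frame of post_a below 0.0015 m and horizontal distance between hole_a and post_a below 0.005 m and z of hole_b in the frame of post_b below 0.0015 m and horizontal distance between hole_b and post_b below 0.005 m and z of hole_c in the frame of post_c below 0.0015 m and horizontal distance between hole_c and post_c below 0.005 m and z of hole_d in the frame of post_d below 0.0015 m and horizontal distance between hole_d and post_d below 0.005 m and linear speed of pcb below 0.01 m/s); the robot touches nothing.
It fails at once if the fingers press on the board itself (not its heat sink) with more than 17 N (contact force between the fingers and pcb above 17 N).
It fails at once if the contact forces between the board and the tray with its posts add up to more than 32 N, as when the whole board is forced down at once (contact force between pcb and tray above 32 N).
It fails at once if the nut driver, tumbler, ceramic knob, hinge cover or spares bin is moved more than 30 mm (distance of any of nut_driver, tumbler, ceramic_knob, hinge_cover, spares_bin from where it was at the start of the episode above 0.03 m).
It also fails if it takes over 69 s, if anything falls off the work surface, if the arm or the gripper's body presses on something with over 40 N, if the wrist force passes 120 N, or if a joint passes its speed limit or range.

## Robot

A 7-joint arm with a two-finger parallel gripper is mounted at the origin on the work surface. World frame = base frame: x ahead of the robot, y to its left, z up, the work surface at z = 0. Lengths are in mm, angles in rad, forces in N, time in s.
With the tool pointing down it reaches from about 425 to 875 mm from the base axis. Payload 4.7 kg.
Tool frame: the origin (TCP) lies at the very end of the fingers, on their centre line; the grasp point (between the pads) lies 19 mm behind it (arm.grip_point_offset is the distance from the TCP to the grasp point, in mm); z points along the fingers, y is the line along which they close (so a half turn about z gives the same grasp; the last joint's range is limited). The gripper opens to 87 mm and grips with 3 to 60 N. Pads are 19 mm wide; open, the fingers measure 117 mm over their backs; the gripper's body (75 mm by 190 mm) begins 51 mm behind the grasp point.
Start: joints at [-1.239, 0.321, -0.07, 1.45, 0.023, 1.371, -0.057], TCP at [203.138, 617.463, 222.587] pointing down, gripper open.
Joint ranges: [-2.86, 2.86], [-0.3, 2.09], [-1.38, 1.24], [0.06, 2.45], [-1.56, 4.7], [0.09, 2.05], [-2.69, 2.69]. Speed limits (rad/s): [2.57, 2.57, 3.14, 3.14, 3.14, 3.14, 3.14].

## Interface

Orientations are given as a rotation vector (axis times angle).
In Python, from workcell import arm gives the robot as it stands. The module is installed in compiled form; this text tells all that it offers.
- The arm moves only by the shell command python3 -m inch FILE [OPENING] [FORCE], which reads ROWS from the file FILE. ROWS is a JSON list of rows, 1 to 12 of them, each an object with the fields x, y, z (the shift in mm), twist (a turn about the tool's z in rad); a field left out counts as zero; each row shifts and turns the commanded pose from where the row before left it, along the tool's axes as they then stand; what a row does not reach is not made up. A row lasts 1/10 s, in which the tool goes at most 50 mm and 0.15 rad, less where a joint would pass 70% of its speed; a pose out of reach is approached as far as the arm can. OPENING is the finger opening in mm, set as the command begins (- or left out keeps the last). The fingers move at their own pace and stop on an object; FORCE is the grip in N (left out, the last holds). Time passes only in rows, so rows that do not move let the fingers close. It prints the time, the measured TCP pose, the force, the opening and the grip force at its end. Input that does not fit is refused with a message, and nothing moves.
- arm.read_state(): the state, without advancing time (a new reading comes with each control period).
- arm.get_image(name): name is "scene" or "top"; returns a dict with "pixels" (420x560x3 uint8, red, green, blue), "K" (3x3 intrinsics, pixels), "eye" and "attitude" of the camera in the world. Camera axes: x right, y up, looking along -z (the intrinsics and any distortion apply to the point x, -y, -z); pixel columns grow to the right and rows downward; lengths in mm; the calibration is good to about 2 mm. A picture is of the moment at which its call begins. There is no depth.
- arm.job_done(): hands the job in; it is judged then, once.
The state is a dict: "time_s": time; "joint_pos": joint angles; "qvel": joint speeds; "effort": joint torques, N m; "tcp_pos": TCP position; "ee_rot": TCP orientation; "force": force on the tool from outside, world axes, zero at the start; "ft_torque": the same for the moment, N m; "opening": finger opening in mm; "grasp_force": force on a finger pad.
Only numpy, scipy, OpenCV 4.12 (cv2) and the standard library are available. Lean on these libraries where they do the work, as an engineer would, in place of code of your own. Each camera call takes 0.05 s, during which the arm holds its last target. There are 200 camera calls.

## Working session

There is one attempt and no reset: what is moved stays moved. The work goes in short steps, Python scripts to look and compute and a shell command to move; the robot and the scene stay as the last step left them, time stands still between calls to the robot, and variables do not carry over. Pictures are saved under pics/ and viewed, at most 10 in all, crops included, and the job is handed in when it is done.

```bash
mkdir -p pics
python3 - <<'E'
from workcell import arm
import cv2,numpy as np
for n in("scene","top"):
    d=arm.get_image(n); cv2.imwrite(f"pics/{n}0.png",d["pixels"][:,:,::-1]); print(n,d["K"],d["eye"],d["attitude"],[k for k in d])
    np.savez(f"{n}0.npz",**{k:np.array(v) for k,v in d.items()})
s=arm.read_state();print(s)
E
```

```text
scene [[501.03571423   0.         282.08906914]
 [  0.         501.03571423 213.54216164]
 [  0.           0.           1.        ]] [1226.59711508  798.96796266 1039.36378116] [0.36873906 0.86730018 2.14697551] ['pixels', 'K', 'eye', 'attitude']
top [[404.66754346   0.         280.27376596]
 [  0.         404.66754346 205.86535064]
 [  0.           0.           1.        ]] [ 340.16965864  164.63416614 1089.16337682] [ 0.15141616 -0.13803526 -1.55972946] ['pixels', 'K', 'eye', 'attitude']
{'time_s': 0.1, 'joint_pos': array([-1.23890262,  0.32171242, -0.07008344,  1.45155873,  0.02257261,
        1.37079804, -0.05693407]), 'qvel': array([-0.00080243, -0.00057169,  0.00181501, -0.00213654, -0.00146387,
       -0.00103047,  0.00108823]), 'effort': array([ 1.88231625e-04, -4.92571700e+01, -4.05665673e-01, -3.13396955e+01,
       -6.41149934e-02,  3.95936274e-02,  9.24561846e-05]), 'tcp_pos': array([202.98848229, 616.96731616, 221.59166414]), 'ee_rot': array([-4.97079157e-01, -3.10181414e+00,  2.63587983e-03]), 'force': array([ 0.63156552, -0.40685956,  0.30044376]), 'ft_torque': array([ 0.01469787, -0.02035801,  0.01661945]), 'grasp_force': 0.0, 'opening': 86.76321391244517}
```

View pics/scene0.png

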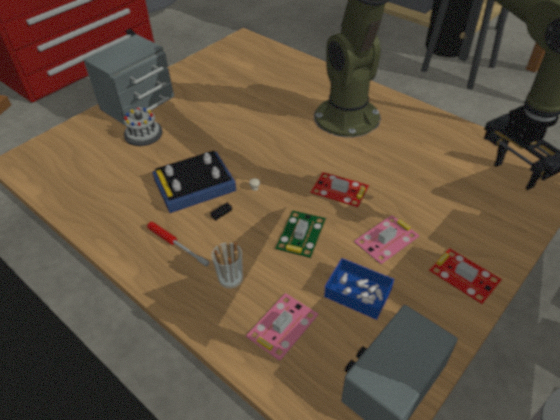

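View pics/top0.png

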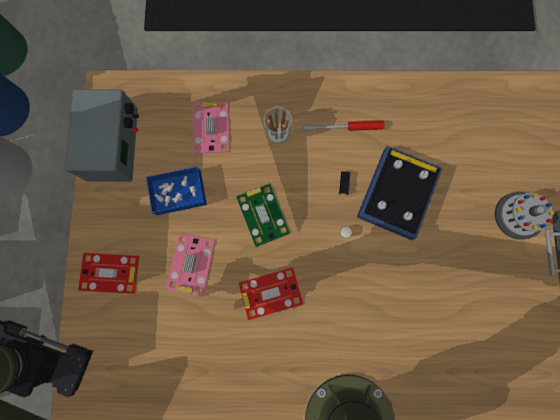

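The boards in the top picture are green (263,214), pink (211,127) and (191,263), and red (109,273) and (270,293). Only (263,214) is green, so it is the one meant. I'll confirm it in an enlarged crop together with the tray.

```bash
cat > h.py <<'E'
import numpy as np,cv2
from scipy.spatial.transform import Rotation as R
def load(n): return dict(np.load(n+".npz"))
def ray(d,uv):
    p=np.linalg.solve(d["K"],[uv[0],uv[1],1]); return R.from_rotvec(d["attitude"]).apply([p[0],-p[1],-p[2]])
def atz(d,uv,z):
    r=ray(d,uv); return d["eye"]+r*(z-d["eye"][2])/r[2]
def proj(d,P):
    q=R.from_rotvec(d["attitude"]).inv().apply(np.atleast_2d(P)-d["eye"]); q=q*[1,-1,-1]
    q=q@d["K"].T; return q[:,:2]/q[:,2:]
def crop(d,u,v,w,h,s): return cv2.resize(d["pixels"][v:v+h,u:u+w,::-1],None,fx=s,fy=s,interpolation=cv2.INTER_CUBIC)
E
python3 - <<'E'
from h import *
t=load("top0");s=load("scene0")
cv2.imwrite("pics/c1.png",np.hstack([crop(t,230,175,66,80,6),crop(t,352,140,66+23,80+25,600//105)[:480,:400]]))
cv2.imwrite("pics/c1.png",np.hstack([crop(t,225,165,80,100,5),crop(t,352,143,80+10,100,5)[:,:400]]))
cv2.imwrite("pics/c2.png",np.hstack([crop(s,265,195,75,75,5),crop(s,150,145,85,75,5)]))
E
```

```text
(no output)
```

View pics/c1.png

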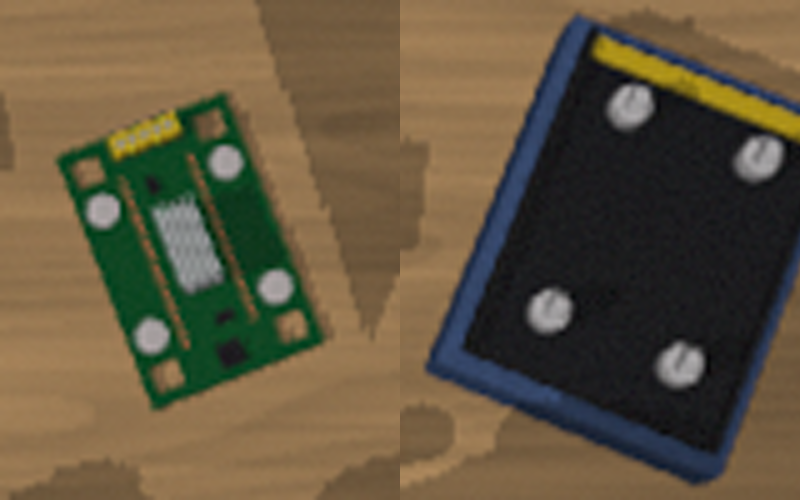

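View pics/c2.png

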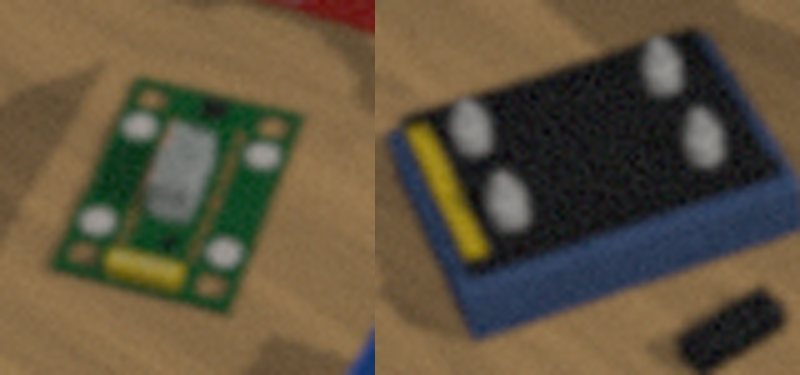

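Both crops confirm it: a green board with a grey heat sink. Its discs are at about (103,211), (225,162), (275,287) and (151,336) in c1. The tray posts are at (631,106), (759,158), (550,311) and (681,364), with the stripe at the top. Next I'll fit the poses in both cameras.

```bash
cat > fit.py <<'E'
from h import *
from scipy.optimize import least_squares
def blobs(d,seeds,r):
    out=[]
    p=d["pixels"].astype(int); m=((p.min(2)>95)&(p.max(2)-p.min(2)<30)).astype(np.uint8)
    n,l,st,c=cv2.connectedComponentsWithStats(m)
    for s in seeds:
        # nearest comp with area>15
        ok=[(np.hypot(*(c[i]-s)),i) for i in range(1,n) if st[i,4]>12]
        dd,i=min(ok); w=np.where(l==i); 
        g=p.min(2); out.append([*c[i],st[i,4],dd])
    return np.array(out)
def cyl(r,z): a=np.linspace(0,2*np.pi,24,endpoint=False); return np.c_[r*np.cos(a),r*np.sin(a),0*a+z]
box=lambda x,y,z: np.array([[i*x,j*y,z] for i in(-1,1) for j in(-1,1)])
POST=[np.r_[cyl(10,-14),cyl(10,0)],np.r_[box(5.5,4,0),box(9,4,6),box(9,4,7),box(2.5,4,17)]]
DISC=[cyl(9,0)]
def cent(d,parts,T):
    S=16; P=[proj(d,T(q)) for q in parts]; o=np.vstack(P).min(0)-1
    im=np.zeros([int(x) for x in ((np.vstack(P).max(0)-o+2)*S)[::-1]],np.uint8)
    for q in P: cv2.fillConvexPoly(im,cv2.convexHull(np.round((q-o)*S).astype(np.int32)),1)
    m=cv2.moments(im,True); return o+np.array([m["m10"],m["m01"]])/m["m00"]
def fit(obs,cen,parts,z,x0):
    # obs list of (cam, uv4)
    def T(v,c):
        a=v[2]; M=np.array([[np.cos(a),-np.sin(a)],[np.sin(a),np.cos(a)]])
        return lambda q: np.c_[(q[:,:2]+c)@M.T+v[:2],q[:,2]+z]
    f=lambda v: np.concatenate([(cent(d,parts,T(v,c))-u) for d,uv in obs for c,u in zip(cen,uv)])
    r=least_squares(f,x0,diff_step=[.002,.002,.01],x_scale=[1,1,.01]); return r.x,r.fun.reshape(-1,4,2)
E
python3 - <<'E'
from fit import *
t=load("top0");s=load("scene0")
f=lambda L,u0,v0:np.array([((x+.5)/5-.5+u0,(y+.5)/5-.5+v0) for x,y in L])
# order a,b,c,d
tb=f([(103,211),(225,162),(275,287),(151,336)],225,165)
sb=f([(224,252),(97,221),(139,126),(262,156)],265,195)
tt=f([(231,106),(359,158),(281,364),(150,311)],352,143)
st=f([(130,202),(96,129),(288,67),(328,137)],150,145)
D=np.array([[37,36],[37,-36],[-37,-36],[-37,36]]);P=np.array([[60,36],[60,-36],[-60,-36],[-60,36]])
for nm,(a,b),c,parts,z in(("board",(tb,sb),D,DISC,4),("tray",(tt,st),P,POST,60)):
    A=blobs(t,a,5);B=blobs(s,b,5);print(nm,A.round(1).tolist(),B.round(1).tolist())
    w=np.array([atz(t,u,z)[:2] for u in a]); e=w[0]+w[1]-w[2]-w[3]; x0=[*w.mean(0),np.arctan2(e[1],e[0])]
    # check handedness
    g=w[0]-w[1]; print("hand",e[0]*g[1]-e[1]*g[0])
    for o in([(t,A)],[(s,B)],[(t,A),(s,B)],):
        o=[(d,u[:,:2]) for d,u in o]
        x,r=fit(o,c,parts,z,x0); print(x.round(3),np.abs(r).max((1,2)).round(2))
for n,uv,z in(("knob",(346,232),16),("hinge",(345,183),9),("tumbler",(278,125),50),("driver",(346,126),13)): print(n,atz(t,uv,z).round())
E
```

```text
board [[245.2, 206.8, 37.0, 0.0], [269.7, 197.0, 35.0, 0.1], [279.8, 221.9, 36.0, 0.2], [254.9, 231.8, 38.0, 0.1]] [[309.5, 245.0, 26.0, 0.1], [284.0, 238.8, 27.0, 0.0], [292.6, 219.9, 25.0, 0.2], [317.1, 225.8, 28.0, 0.1]]
hand 10639.158791511849
[6.90996e+02 4.02515e+02 3.86000e-01] [0.53]
[ 4.93799e+02 -3.04070e+01  3.87000e-01] [1.35]
[6.24605e+02 2.03223e+02 4.07000e-01] [72.19 76.1 ]
tray [[397.6, 163.5, 55.0, 0.4], [423.4, 174.2, 56.0, 0.0], [407.8, 215.6, 58.0, 0.2], [381.4, 204.7, 54.0, 0.2]] [[176.2, 184.8, 57.0, 0.6], [169.0, 170.0, 57.0, 0.5], [207.2, 157.9, 54.0, 0.1], [215.5, 172.2, 54.0, 0.3]]
hand 16998.24507123801
[ 8.48098e+02  4.65520e+01 -3.63000e-01] [4.64]
[ 3.91604e+02 -7.04221e+02 -4.06000e-01] [5.88]
[ 7.05112e+02 -1.38322e+02  4.40000e-02] [ 92.09 138.75]
knob [471.  -1.  16.]
hinge [606.  -2.   9.]
tumbler [757. 182.  50.]
driver [770.  -8.  13.]
```

Run:
```python
from h import *
for n in("top0","scene0"):
    d=load(n);P=np.array([[0,0,0],[203,617,222.]])
    print(n,proj(d,P).round(), R.from_rotvec(d["attitude"]).as_matrix().round(3).tolist())
    d["attitude"]=-d["attitude"];print("inv",proj(d,P).round())
```

```text
top0 [[349. 421.]
 [ 63. 348.]] [[0.007, 0.983, -0.183], [-1.0, 0.005, -0.009], [-0.008, 0.183, 0.983]]
inv [[293.  77.]
 [598. 128.]]
scene0 [[346. 116.]
 [513. 175.]] [[-0.657, -0.556, 0.509], [0.754, -0.466, 0.463], [-0.02, 0.688, 0.726]]
inv [[564. 618.]
 [539. 978.]]
```

```bash
sed -i 's|/m\["m00"\]|/m["m00"]/S|' fit.py
cat > run.py <<'E'
from fit import *
t=load("top0");s=load("scene0")
tb=[(245.2,206.8),(269.7,197.0),(279.8,221.9),(254.9,231.8)]; sb=[(309.5,245.0),(284.0,238.8),(292.6,219.9),(317.1,225.8)]
tt=[(397.6,163.5),(423.4,174.2),(407.8,215.6),(381.4,204.7)]; st=[(176.2,184.8),(169.0,170.0),(207.2,157.9),(215.5,172.2)]
D=np.array([[37,36],[37,-36],[-37,-36],[-37,36]]);P=np.array([[60,36],[60,-36],[-60,-36],[-60,36]])
for nm,a,b,c,parts,z in(("board",tb,sb,D,DISC,4),("tray",tt,st,P,POST,60)):
    A=blobs(t,a,5)[:,:2];B=blobs(s,b,5)[:,:2]
    w=np.array([atz(t,u,z)[:2] for u in a]); e=w[0]+w[1]-w[2]-w[3]; x0=[*w.mean(0),np.arctan2(e[1],e[0])]
    for o in([(t,A)],[(s,B)],[(t,A),(s,B)],):
        x,r=fit(o,c,parts,z,x0); print(nm,x.round(3),np.abs(r).max((1,2)).round(2))
E
python3 run.py; python3 -c "
from h import *
print(R.from_rotvec([-4.97079157e-01, -3.10181414e+00,  2.63587983e-03]).as_matrix().round(3))"
```

```text
board [5.19024e+02 2.23013e+02 3.88000e-01] [0.11]
board [5.20112e+02 2.24061e+02 3.86000e-01] [0.16]
board [5.19415e+02 2.23405e+02 3.87000e-01] [0.22 0.41]
tray [ 5.78800e+02 -1.45342e+02 -4.00000e-01] [0.23]
tray [ 5.78063e+02 -1.44540e+02 -4.06000e-01] [0.08]
tray [ 5.78434e+02 -1.45016e+02 -4.02000e-01] [0.37 0.3 ]
[[-0.95   0.312 -0.   ]
 [ 0.312  0.95  -0.002]
 [-0.    -0.002 -1.   ]]
```

```bash
cat > go.py <<'E'
import sys; from h import *; from workcell import arm
def go(x,y,z,yaw):  # yaw = wanted world direction of tool y
    s=arm.read_state(); M=R.from_rotvec(s["ee_rot"]).as_matrix(); ya=np.arctan2(M[1,1],M[0,1])
    tn=-((yaw-ya+np.pi)%(2*np.pi)-np.pi)
    d=M.T@(np.array([x,y,z])-s["tcp_pos"])
    print("t",s["time_s"],"tcp",s["tcp_pos"].round(1),"tilt",M[:2,2].round(4),"dtool",d.round(1),"turn",round(tn,3),"F",s["force"].round(2),"op",round(s["opening"],1),"q7",s["joint_pos"][6].round(2))
if __name__=="__main__": go(*map(float,sys.argv[1:5]))
E
echo '[{"twist": -0.141}, {"twist": -0.141}, {"twist": -0.141}, {"twist": -0.141}, {"twist": -0.141}, {}]' > next.json && python3 -m inch next.json 36
python3 go.py 519.4 223.4 80 1.958
```

```text
time_s: 0.7
tcp_pos: [203.1, 617.1, 222.0]
ee_rot: [0.605, -3.082, 0.001]
force: [0.2, 0.5, 0.3]
opening: 47.5
grasp_force: 0.0
t 0.7 tcp [203.1 617.1 222. ] tilt [-0.0004 -0.0009] dtool [-144.1 -484.   142.2] turn 0.0 F [0.17 0.54 0.32] op 47.5 q7 0.63
```

```bash
echo '[{"x": -12, "y": -40, "z": 10}, {"x": -12, "y": -40, "z": 10}, {"x": -12, "y": -40, "z": 10}, {"x": -12, "y": -40, "z": 10}, {"x": -12, "y": -40, "z": 10}, {"x": -12, "y": -40, "z": 10}, {"x": -12, "y": -40, "z": 10}, {"x": -12, "y": -40, "z": 10}, {"x": -12, "y": -40, "z": 10}, {"x": -12, "y": -40, "z": 10}, {"x": -12, "y": -40, "z": 10}, {"x": -12, "y": -44, "z": 10}]' > next.json && python3 -m inch next.json
python3 go.py 519.4 223.4 80 1.958
```

```text
time_s: 1.9
tcp_pos: [519.8, 222.9, 102.2]
ee_rot: [-0.6, 3.084, 0.001]
force: [0.2, -0.7, -0.1]
opening: 35.9
grasp_force: 0.0
t 1.9 tcp [519.8 222.9 102.2] tilt [0.0001 0.0007] dtool [ 0.2  0.6 22.2] turn -0.003 F [ 0.23 -0.74 -0.08] op 35.9 q7 1.54
```

```bash
echo '[{"y": 0.4, "z": 25}, {"z": 25}, {"z": 20}, {"z": 15}, {"z": 6}, {"z": 3.5}, {}]' > next.json && python3 -m inch next.json && echo '[{}, {}, {}, {}, {}, {}]' > next.json && python3 -m inch next.json 10 35
python3 go.py 519.4 223.4 7.5 1.958
```

```text
time_s: 2.6
tcp_pos: [519.3, 224.3, 8.4]
ee_rot: [-0.604, 3.083, 0.0]
force: [-0.9, 0.1, -0.1]
opening: 36.0
grasp_force: 0.0
time_s: 3.2
tcp_pos: [519.8, 224.2, 8.9]
ee_rot: [-0.604, 3.082, 0.0]
force: [-0.5, -1.3, 5.5]
opening: 22.0
grasp_force: 35.0
t 3.2 tcp [519.8 224.2   8.9] tilt [0.0013 0.0005] dtool [ 0.6 -0.6  1.4] turn -0.0 F [-0.54 -1.32  5.49] op 22.0 q7 1.55
```

```bash
echo '[{"z": -10}, {"z": -20}, {"z": -30, "twist": 0.132}, {"z": -30, "twist": 0.132}, {"z": -20, "twist": 0.132}, {"twist": 0.132}, {"twist": 0.132}, {"twist": 0.13}, {}]' > next.json && python3 -m inch next.json
python3 go.py 578.8 -145.2 118 1.168
```

```text
time_s: 4.1
tcp_pos: [518.5, 224.1, 117.9]
ee_rot: [-0.628, -3.077, 0.001]
force: [0.4, -0.0, -1.7]
opening: 21.8
grasp_force: 35.0
t 4.1 tcp [518.5 224.1 117.9] tilt [-0.0009 -0.0002] dtool [-2.003e+02 -3.160e+02 -1.000e-01] turn -0.0 F [ 0.42 -0.03 -1.67] op 21.8 q7 0.76
```

```bash
echo '[{"x": -10, "y": -15}, {"x": -20, "y": -31}, {"x": -20, "y": -32}, {"x": -20, "y": -32}, {"x": -20, "y": -32}, {"x": -20, "y": -32}, {"x": -20, "y": -32}, {"x": -20, "y": -32}, {"x": -20, "y": -32}, {"x": -20, "y": -31}, {"x": -10, "y": -15}, {}]' > next.json && python3 -m inch next.json
python3 go.py 578.8 -145.2 118 1.168
python3 - <<'E'
from h import *; from workcell import arm
o=[]
for n in("scene","top"):
    d=arm.get_image(n); np.savez(n+"1.npz",**d)
    u=proj(d,[578,-145,100])[0].astype(int); o.append(crop(d,u[0]-50,u[1]-55,100,110,4))
cv2.imwrite("pics/c3.png",np.hstack(o))
E
```

```text
time_s: 5.3
tcp_pos: [578.5, -149.4, 118.0]
ee_rot: [-0.633, -3.077, 0.003]
force: [-0.5, -0.8, -1.7]
opening: 22.0
grasp_force: 35.0
t 5.3 tcp [ 578.5 -149.4  118. ] tilt [-0.0005 -0.0021] dtool [ 1.4  4.  -0. ] turn -0.003 F [-0.47 -0.79 -1.69] op 22.0 q7 1.49
```

View pics/c3.png

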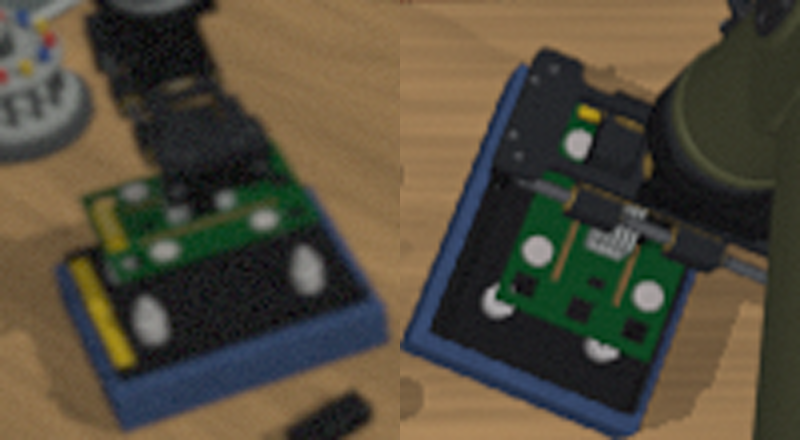

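The board is held with its connector over the striped end and is a few mm off. Discs are visible in c3 at scene (165,250), (264,220), (135,190) and top (580,143), (537,250), (648,296). I'll fit the held pose from these.

```bash
cat > held.py <<'E'
from fit import *
s=load("scene1");t=load("top1")
def uv(d,L,off):
    u=proj(d,[578,-145,100])[0].astype(int); return [((x-off+.5)/4-.5+u[0]-50,(y+.5)/4-.5+u[1]-55) for x,y in L]
D=np.array([[37,36],[37,-36],[-37,-36],[-37,36]])
A=blobs(t,uv(t,[(580,143),(537,250),(648,296)],400),5);B=blobs(s,uv(s,[(165,250),(264,220),(135,190)],0),5)
print(A.round(1).tolist(),B.round(1).tolist())
obs=[(t,A[:,:2],[0,3,2]),(s,B[:,:2],[0,3,1])]
def f(v,o):
    c,n=np.cos(v[2]),np.sin(v[2])
    return np.concatenate([proj(d,np.c_[D[k]@np.array([[c,n],[-n,c]])+v[:2],np.full(3,v[3] if len(v)>3 else 113.7)]).ravel()-u.ravel() for d,u,k in o])
for o,x0 in((obs[:1],[578,-148,-.4]),(obs[1:],[578,-148,-.4]),(obs,[578,-148,-.4]),(obs,[578,-148,-.4,113])):
    r=least_squares(f,x0,args=(o,));print(r.x.round(3),np.abs(r.fun).max().round(2))
E
python3 held.py
```

```text
[[401.1, 165.5, 37.0, 0.6], [390.9, 192.3, 43.0, 0.2], [418.6, 203.6, 46.0, 0.0]] [[179.6, 167.3, 22.0, 0.3], [204.6, 159.4, 21.0, 0.2], [179.6, 167.3, 22.0, 16.8]]
[ 5.77902e+02 -1.45936e+02 -3.94000e-01] 0.11
[ 5.88665e+02 -1.29374e+02 -2.78000e-01] 8.84
[ 5.80687e+02 -1.41276e+02 -3.29000e-01] 12.53
[ 5.79710e+02 -1.47923e+02 -3.54000e-01  9.78520e+01] 9.71
```

```bash
sed -i 's/,(135,190)\]/]/; s/\[0,3,1\]/[0,3]/; s/np.full(3,/np.full(len(k),/' held.py; python3 held.py; python3 go.py 578.8 -145.2 118 1.168
```

```text
[[401.1, 165.5, 37.0, 0.6], [390.9, 192.3, 43.0, 0.2], [418.6, 203.6, 46.0, 0.0]] [[179.6, 167.3, 22.0, 0.3], [204.6, 159.4, 21.0, 0.2]]
[ 5.77902e+02 -1.45936e+02 -3.94000e-01] 0.11
[ 5.78763e+02 -1.48245e+02 -4.03000e-01] 0.05
[ 5.78270e+02 -1.46617e+02 -4.03000e-01] 0.57
[ 5.78270e+02 -1.46614e+02 -4.03000e-01  1.13708e+02] 0.57
t 5.4 tcp [ 578.8 -144.5  117.6] tilt [-0.001   0.0011] dtool [-0.3 -0.7 -0.4] turn 0.001 F [ 0.32  0.11 -1.71] op 21.8 q7 1.49
```

```bash
echo '[{}, {}, {}]' > next.json && python3 -m inch next.json >/dev/null
python3 - <<'E'
from h import *; from workcell import arm
for n in("scene","top"): np.savez(n+"1.npz",**arm.get_image(n))
E
python3 held.py; python3 go.py 578.8 -145.2 118 1.168
```

```text
[[399.8, 165.3, 38.0, 1.8], [389.9, 192.0, 44.0, 0.9], [417.5, 203.3, 47.0, 1.2]] [[180.9, 168.4, 23.0, 1.7], [206.0, 160.5, 24.0, 1.6]]
[ 5.78594e+02 -1.43178e+02 -3.90000e-01] 0.16
[ 5.79482e+02 -1.41786e+02 -4.05000e-01] 0.07
[ 5.78846e+02 -1.43026e+02 -3.92000e-01] 0.4
[ 5.78902e+02 -1.43585e+02 -3.91000e-01  1.12214e+02] 0.19
t 5.8 tcp [ 579.3 -144.3  118.1] tilt [0.0001 0.0003] dtool [ 0.1 -1.   0.1] turn 0.001 F [ 0.23 -1.19 -2.19] op 21.7 q7 1.49
```

```bash
echo '[{"x": -0.3, "y": -2}, {"z": 10}, {"z": 15}, {"z": 6}, {"z": 3}, {}, {}]' > next.json && python3 -m inch next.json; echo '[{"z": 2}, {"z": 2}, {}, {}]' > next.json && python3 -m inch next.json; python3 go.py 578.8 -146.2 76 1.168
```

```text
time_s: 6.5
tcp_pos: [578.9, -147.1, 84.2]
ee_rot: [0.628, 3.078, -0.0]
force: [-0.1, -0.6, -2.1]
opening: 21.7
grasp_force: 35.0
time_s: 6.9
tcp_pos: [578.7, -147.0, 80.1]
ee_rot: [0.628, 3.078, 0.0]
force: [-0.3, -1.0, -1.7]
opening: 21.9
grasp_force: 35.0
t 6.9 tcp [ 578.7 -147.    80.1] tilt [0.0001 0.0001] dtool [0.3 0.8 4.1] turn 0.0 F [-0.28 -0.99 -1.65] op 21.9 q7 1.51
```

```bash
echo '[{"z": 2}, {"z": 1}, {}, {}]' > next.json && python3 -m inch next.json; echo '[{"z": 1}, {}, {}]' > next.json && python3 -m inch next.json
```

```text
time_s: 7.3
tcp_pos: [578.7, -147.0, 77.0]
ee_rot: [-0.628, -3.078, -0.0]
force: [0.2, -0.3, -1.2]
opening: 22.0
grasp_force: 35.0
time_s: 7.6
tcp_pos: [578.9, -147.1, 76.1]
ee_rot: [0.628, 3.078, -0.0]
force: [-0.3, -0.3, -0.8]
opening: 21.6
grasp_force: 35.0
```

```bash
echo '[{"z": 0.7}, {}, {}]' > next.json && python3 -m inch next.json; echo '[{}, {}, {}, {}]' > next.json && python3 -m inch next.json 36; python3 go.py 578.8 -147 76 1.168
echo '[{"z": -10}, {"z": -25}, {"z": -30}, {"z": -30}, {}]' > next.json && python3 -m inch next.json
echo '[{"x": 30}, {"x": 40}, {"x": 40}, {"x": 30}, {}, {}]' > next.json && python3 -m inch next.json 0
python3 - <<'E'
from h import *; from workcell import arm
o=[]
for n in("scene","top"):
    d=arm.get_image(n); np.savez(n+"2.npz",**d)
    u=proj(d,[578,-145,70])[0].astype(int); o.append(crop(d,u[0]-50,u[1]-55,100,110,4))
cv2.imwrite("pics/c4.png",np.hstack(o))
E
```

```text
time_s: 7.9
tcp_pos: [579.1, -147.1, 75.8]
ee_rot: [0.628, 3.077, 0.0]
force: [0.2, -0.8, 1.5]
opening: 21.7
grasp_force: 35.0
time_s: 8.3
tcp_pos: [578.6, -147.0, 75.3]
ee_rot: [-0.628, -3.078, -0.0]
force: [-0.1, 0.4, -0.0]
opening: 35.5
grasp_force: 0.0
t 8.3 tcp [ 578.6 -147.    75.3] tilt [-0.0002  0.0002] dtool [-0.2  0.  -0.7] turn 0.0 F [-0.15  0.44 -0.05] op 35.5 q7 1.51
time_s: 8.8
tcp_pos: [581.7, -148.0, 176.0]
ee_rot: [0.627, 3.069, 0.001]
force: [0.1, -0.2, 0.5]
opening: 36.1
grasp_force: 0.0
time_s: 9.4
tcp_pos: [450.2, -92.0, 170.8]
ee_rot: [0.627, 3.077, 0.001]
force: [-0.4, 0.7, 1.3]
opening: 2.0
grasp_force: 0.0
```

View pics/c4.png

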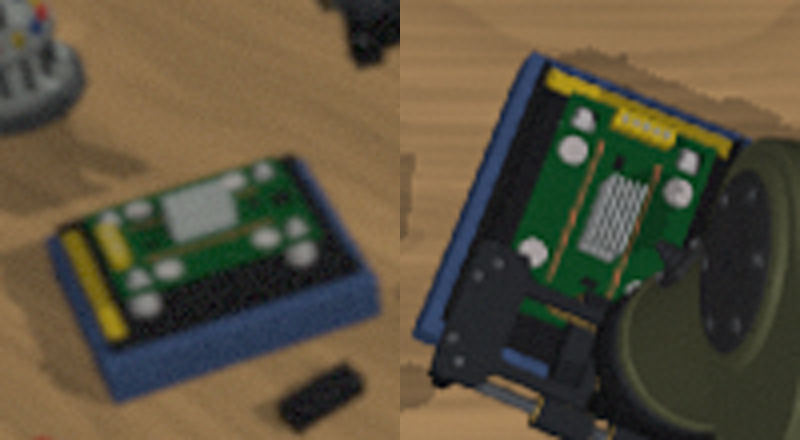

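The board rests over all four posts: barb tips show in every slot, and in the scene view the shoulders show below it. The connector is at the stripe. Now I'll refine its pose for pressing, using the scene discs at (169,268), (138,210), (235,180) and (266,237).

```bash
cat > now.py <<'E'
from fit import *
import sys
def pose(z,seeds=None,off=None):
    from workcell import arm
D=np.array([[37,36],[37,-36],[-37,-36],[-37,36]])
s=load("scene2");t=load("top2")
def uv(d,L,off):
    u=proj(d,[578,-145,70])[0].astype(int); return [((x-off+.5)/4-.5+u[0]-50,(y+.5)/4-.5+u[1]-55) for x,y in L]
A=blobs(t,uv(t,[(573,150),(678,192),(532,251)],400),5);B=blobs(s,uv(s,[(169,268),(138,210),(235,180),(266,237)],0),5)
print(A.round(1).tolist(),B.round(1).tolist())
obs=[(t,A[:2,:2],[0,1]),(s,B[[0,1,3],:2],[0,1,3])]
def f(v,o):
    c,n=np.cos(v[2]),np.sin(v[2])
    return np.concatenate([proj(d,np.c_[D[k]@np.array([[c,n],[-n,c]])+v[:2],np.full(len(k),71)]).ravel()-u.ravel() for d,u,k in o])
for o in(obs[:1],obs[1:],obs):
    r=least_squares(f,[578,-146,-.4],args=(o,));print(r.x.round(3),np.abs(r.fun).max().round(2))
c,n=np.cos(r.x[2]),np.sin(r.x[2]);print((D@np.array([[c,n],[-n,c]])+r.x[:2]).round(1).tolist())
E
python3 now.py; python3 go.py 598 -126 100 1.168
```

```text
[[397.0, 170.0, 39.0, 0.2], [423.4, 180.8, 37.0, 0.3], [387.3, 195.4, 35.0, 0.6]] [[182.5, 178.8, 22.0, 0.4], [174.9, 163.9, 14.0, 0.3], [191.4, 163.3, 206.0, 10.4], [207.2, 170.9, 21.0, 0.1]]
[ 5.78260e+02 -1.47139e+02 -4.04000e-01] 0.07
[ 5.78579e+02 -1.46649e+02 -4.01000e-01] 0.24
[ 5.78344e+02 -1.46958e+02 -4.04000e-01] 0.28
[[626.5, -128.4], [598.2, -194.6], [530.2, -165.5], [558.5, -99.3]]
t 9.5 tcp [450.9 -92.6 170.6] tilt [ 0.0011 -0.0004] dtool [-148.4   27.    70.8] turn -0.001 F [-0.28  0.01 -0.24] op 0.8 q7 1.28
```

```bash
python3 go.py 626.5 -128.4 130 1.168; echo '[{"x": -20, "y": 4}, {"x": -35, "y": 7}, {"x": -35, "y": 7}, {"x": -35, "y": 7}, {"x": -35, "y": 7}, {"x": -15, "y": 4}, {"z": 20}, {"z": 20}, {}, {}]' > next.json && python3 -m inch next.json; python3 go.py 626.5 -128.4 80 1.168
```

```text
t 9.5 tcp [450.9 -92.6 170.6] tilt [ 0.0011 -0.0004] dtool [-175.5   36.    40.9] turn -0.001 F [-0.28  0.01 -0.24] op 0.8 q7 1.28
time_s: 10.5
tcp_pos: [625.3, -128.1, 129.8]
ee_rot: [-0.629, -3.077, 0.002]
force: [-0.5, -0.4, 0.7]
opening: 0.6
grasp_force: 0.0
t 10.5 tcp [ 625.3 -128.1  129.8] tilt [-0.0012 -0.0008] dtool [-1.2  0.2 49.8] turn -0.0 F [-0.49 -0.44  0.72] op 0.6 q7 1.47
```

```bash
echo '[{"x": -1, "z": 20}, {"z": 20}, {"z": 7}, {}, {}]' > next.json && python3 -m inch next.json; echo '[{"z": 5}, {"z": 4}, {"z": 1}, {"z": 0.5}, {}]' > next.json && python3 -m inch next.json
```

```text
time_s: 11.0
tcp_pos: [626.9, -128.3, 84.7]
ee_rot: [0.628, 3.076, 0.0]
force: [0.0, 0.1, 0.0]
opening: 0.3
grasp_force: 0.0
time_s: 11.5
tcp_pos: [625.9, -128.0, 72.9]
ee_rot: [-0.628, -3.078, -0.0]
force: [-0.7, 0.6, 0.3]
opening: 0.6
grasp_force: 0.0
```

```bash
echo '[{"z": 1}, {"z": 1}, {}]' > next.json && python3 -m inch next.json; echo '[{"z": 1}, {}]' > next.json && python3 -m inch next.json; echo '[{"z": 1}, {}]' > next.json && python3 -m inch next.json
```

```text
time_s: 11.8
tcp_pos: [626.1, -128.0, 71.1]
ee_rot: [0.628, 3.078, 0.0]
force: [0.4, -0.3, 1.1]
opening: 0.3
grasp_force: 0.6
time_s: 12.0
tcp_pos: [626.2, -128.1, 70.4]
ee_rot: [0.628, 3.077, 0.0]
force: [-1.0, 0.4, 4.7]
opening: 0.2
grasp_force: 2.0
time_s: 12.2
tcp_pos: [626.4, -128.1, 69.6]
ee_rot: [0.628, 3.077, 0.0]
force: [-0.7, 0.3, 5.0]
opening: 0.6
grasp_force: 2.7
```

```bash
for i in 1; do echo '[{"z": 1}, {}]' > next.json && python3 -m inch next.json|sed -n '1,2p;4p'; done; echo '[{"z": 1}, {}]' > next.json && python3 -m inch next.json|sed -n '1,2p;4p';echo '[{"z": 0.7}, {}]' > next.json && python3 -m inch next.json|sed -n '1,2p;4p'
```

```text
time_s: 12.4
tcp_pos: [626.3, -128.1, 68.3]
force: [-0.1, 0.8, 3.3]
time_s: 12.6
tcp_pos: [626.3, -128.1, 67.0]
force: [-0.7, -0.0, 3.2]
time_s: 12.8
tcp_pos: [626.3, -128.1, 66.8]
force: [-0.1, 0.3, 7.0]
```

```bash
echo '[{"z": 0.6}, {}]' > next.json && python3 -m inch next.json|sed -n '1,2p;4p'; echo '[{"z": 0.6}, {}]' > next.json && python3 -m inch next.json|sed -n '1,2p;4p'
```

```text
time_s: 13.0
tcp_pos: [626.4, -128.1, 66.7]
force: [-1.8, -0.4, 9.4]
time_s: 13.2
tcp_pos: [626.4, -128.1, 66.2]
force: [-3.1, 0.7, 10.5]
```

```bash
echo '[{"z": 0.5}, {}]' > next.json && python3 -m inch next.json|sed -n '1,2p;4p'; echo '[{"z": 0.4}, {}]' > next.json && python3 -m inch next.json|sed -n '1,2p;4p'
```

```text
time_s: 13.4
tcp_pos: [626.3, -128.1, 65.8]
force: [-1.5, 0.1, 10.6]
time_s: 13.6
tcp_pos: [626.4, -128.1, 65.5]
force: [-3.1, 0.6, 9.3]
```

```bash
echo '[{"z": 0.6}, {"z": 0.6}, {}]' > next.json && python3 -m inch next.json|sed -n '1,2p;4p'; echo '[{"z": 0.6}, {"z": 0.6}, {}]' > next.json && python3 -m inch next.json|sed -n '1,2p;4p'
```

```text
time_s: 13.9
tcp_pos: [626.4, -128.1, 64.4]
force: [-3.7, 0.6, 11.3]
time_s: 14.2
tcp_pos: [626.4, -128.1, 63.3]
force: [-3.1, 0.1, 11.5]
```

```bash
echo '[{"z": -5}, {"z": -20}, {"z": -20}, {"y": -20}, {"y": -32}, {"y": -20}, {}, {}]' > next.json && python3 -m inch next.json; python3 go.py 598.2 -194.6 84 1.168
python3 - <<'E'
from h import *; from workcell import arm
d=arm.get_image("scene"); np.savez("scene3.npz",**d)
u=proj(d,[578,-145,70])[0].astype(int); cv2.imwrite("pics/c5.png",crop(d,u[0]-45,u[1]-30,90,65,8))
E
```

```text
time_s: 15.0
tcp_pos: [597.4, -193.9, 106.0]
ee_rot: [-0.63, -3.077, -0.001]
force: [1.4, 0.5, -0.3]
opening: 0.7
grasp_force: 0.0
t 15.0 tcp [ 597.4 -193.9  106. ] tilt [-0.0008  0.0009] dtool [-1.  -0.3 22. ] turn -0.001 F [ 1.4   0.55 -0.25] op 0.7 q7 1.59
```

View pics/c5.png

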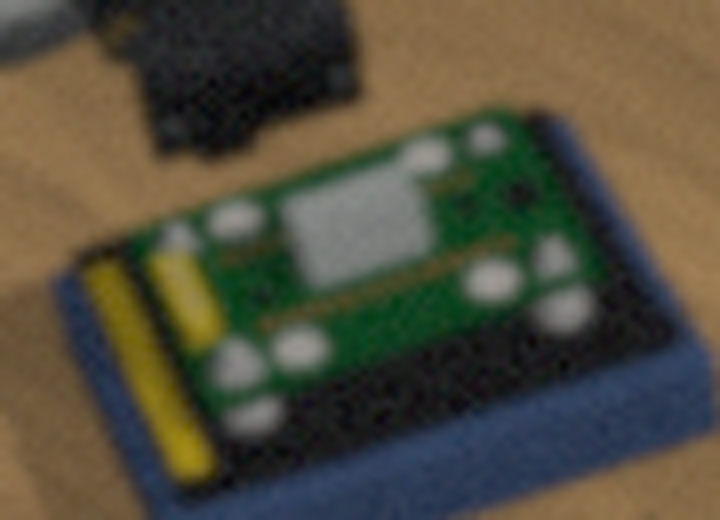

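Post a's barb head now stands out above the board at (240,360). It is larger than the one at d (555,255), so a has snapped. Next is b.

```bash
echo '[{"x": -1, "z": 15}, {"z": 12}, {"z": 4}, {"z": 1}, {}]' > next.json && python3 -m inch next.json|sed -n '1,2p;4p'; echo '[{"z": 1}, {"z": 1}, {}]' > next.json && python3 -m inch next.json|sed -n '1,2p;4p'; echo '[{"z": 1}, {}]' > next.json && python3 -m inch next.json|sed -n '1,2p;4p'; echo '[{"z": 1}, {}]' > next.json && python3 -m inch next.json|sed -n '1,2p;4p'
```

```text
time_s: 15.55
tcp_pos: [598.6, -194.5, 74.3]
force: [-0.9, 0.9, -0.8]
time_s: 15.85
tcp_pos: [598.7, -194.7, 72.8]
force: [-0.7, 1.0, -0.2]
time_s: 16.05
tcp_pos: [598.8, -194.8, 71.9]
force: [-0.5, 0.5, 1.3]
time_s: 16.25
tcp_pos: [598.8, -194.8, 70.9]
force: [-1.6, -0.5, 1.8]
```

```bash
for k in 1; do :; done; echo '[{"z": 0.7}, {}]' > next.json && python3 -m inch next.json|sed -n '1,2p;4p'; echo '[{"z": 0.7}, {}]' > next.json && python3 -m inch next.json|sed -n '1,2p;4p'; echo '[{"z": 0.7}, {}]' > next.json && python3 -m inch next.json|sed -n '1,2p;4p'; echo '[{"z": 0.7}, {}]' > next.json && python3 -m inch next.json|sed -n '1,2p;4p'
```

```text
time_s: 16.45
tcp_pos: [598.8, -194.8, 70.2]
force: [-0.7, -0.9, 3.1]
time_s: 16.65
tcp_pos: [598.8, -194.8, 69.5]
force: [-0.3, -0.7, 3.2]
time_s: 16.85
tcp_pos: [598.3, -194.3, 67.9]
force: [0.6, 0.0, -1.4]
time_s: 17.05
tcp_pos: [598.3, -194.3, 67.2]
force: [-0.6, 0.0, -0.8]
```

```bash
echo '[{"z": 1}, {}]' > next.json && python3 -m inch next.json|sed -n '1,2p;4p'; echo '[{"z": 1}, {}]' > next.json && python3 -m inch next.json|sed -n '1,2p;4p'; echo '[{"z": 0.7}, {}]' > next.json && python3 -m inch next.json|sed -n '1,2p;4p'
```

```text
time_s: 17.25
tcp_pos: [598.6, -194.5, 66.7]
force: [0.2, 0.4, 1.4]
time_s: 17.45
tcp_pos: [598.7, -194.6, 66.3]
force: [-1.1, 0.1, 2.9]
time_s: 17.65
tcp_pos: [598.7, -194.6, 66.1]
force: [-2.4, 2.0, 6.6]
```

```bash
echo '[{"z": -5}, {"z": -20}, {"z": -10}, {"x": 20}, {"x": 34}, {"x": 20}, {}, {}]' > next.json && python3 -m inch next.json|sed -n '1,2p;4p'; python3 go.py 530.2 -165.5 76 1.168
```

```text
time_s: 18.45
tcp_pos: [531.3, -165.7, 100.6]
force: [0.1, 0.0, 0.2]
t 18.45 tcp [ 531.3 -165.7  100.6] tilt [ 0.0019 -0.    ] dtool [ 1.2 -0.3 24.6] turn 0.0 F [0.06 0.02 0.22] op 0.5 q7 1.53
```

```bash
echo '[{"x": 0.5, "z": 15}, {"z": 8}, {"z": 3}, {"z": 1}, {}]' > next.json && python3 -m inch next.json|sed -n '1,2p;4p'; echo '[{"z": 1}, {"z": 1}, {}]' > next.json && python3 -m inch next.json|sed -n '1,2p;4p'; echo '[{"z": 1}, {}]' > next.json && python3 -m inch next.json|sed -n '1,2p;4p'; echo '[{"z": 1}, {}]' > next.json && python3 -m inch next.json|sed -n '1,2p;4p'
```

```text
time_s: 18.95
tcp_pos: [530.1, -165.6, 72.8]
force: [0.8, -0.0, 0.6]
time_s: 19.25
tcp_pos: [530.2, -165.4, 71.3]
force: [0.1, 0.2, 0.8]
time_s: 19.45
tcp_pos: [530.3, -165.4, 70.3]
force: [0.0, 0.3, -0.4]
time_s: 19.65
tcp_pos: [530.3, -165.4, 69.5]
force: [0.1, 1.0, 2.9]
```

```bash
echo '[{"z": 0.7}, {}]' > next.json && python3 -m inch next.json|sed -n '2p;4p'; echo '[{"z": 0.7}, {}]' > next.json && python3 -m inch next.json|sed -n '2p;4p'; echo '[{"z": 0.6}, {}]' > next.json && python3 -m inch next.json|sed -n '2p;4p'; echo '[{"z": 0.6}, {}]' > next.json && python3 -m inch next.json|sed -n '1,2p;4p'
```

```text
tcp_pos: [530.3, -165.5, 68.9]
force: [-1.8, -0.0, 4.6]
tcp_pos: [530.3, -165.5, 68.4]
force: [-1.9, 0.1, 6.8]
tcp_pos: [530.3, -165.5, 67.9]
force: [-2.1, 0.7, 7.3]
time_s: 20.45
tcp_pos: [530.3, -165.4, 67.0]
force: [-1.0, 0.4, 5.2]
```

```bash
echo '[{"z": 0.6}, {}]' > next.json && python3 -m inch next.json|sed -n '2p;4p'; echo '[{"z": 0.6}, {}]' > next.json && python3 -m inch next.json|sed -n '2p;4p'; echo '[{"z": 0.6}, {}]' > next.json && python3 -m inch next.json|sed -n '2p;4p'; echo '[{"z": 0.6}, {}]' > next.json && python3 -m inch next.json|sed -n '1,2p;4p'
```

```text
tcp_pos: [530.2, -165.3, 66.1]
force: [-0.2, 0.8, 5.0]
tcp_pos: [530.1, -165.4, 65.0]
force: [1.0, -0.2, 1.2]
tcp_pos: [530.0, -165.4, 64.5]
force: [-0.6, -0.2, -0.3]
time_s: 21.25
tcp_pos: [530.0, -165.4, 64.4]
force: [-0.6, 1.2, 4.4]
```

```bash
echo '[{"z": 0.7}, {}]' > next.json && python3 -m inch next.json|sed -n '1,2p;4p'; echo '[{"z": -5}, {"z": -20}, {"z": -20}, {"y": 20}, {"y": 32}, {"y": 20}, {}, {}]' > next.json && python3 -m inch next.json|sed -n '1,2p;4p'; python3 go.py 558.5 -99.3 76 1.168
```

```text
time_s: 21.45
tcp_pos: [530.0, -165.5, 64.3]
force: [-3.3, 1.0, 9.6]
time_s: 22.25
tcp_pos: [558.0, -99.5, 108.1]
force: [0.4, -0.6, 1.1]
t 22.25 tcp [558.  -99.5 108.1] tilt [-0.0007 -0.0008] dtool [-0.4  0.4 32.1] turn 0.001 F [ 0.37 -0.55  1.06] op 0.7 q7 1.4
```

```bash
echo '[{"z": 18}, {"z": 12}, {"z": 4}, {"z": 1}, {}]' > next.json && python3 -m inch next.json|sed -n '1,2p;4p'; echo '[{"z": 1}, {"z": 1}, {}]' > next.json && python3 -m inch next.json|sed -n '1,2p;4p'; echo '[{"z": 1}, {}]' > next.json && python3 -m inch next.json|sed -n '1,2p;4p'; echo '[{"z": 1}, {}]' > next.json && python3 -m inch next.json|sed -n '1,2p;4p'
```

```text
time_s: 22.75
tcp_pos: [558.3, -99.7, 73.6]
force: [0.3, -0.5, 0.0]
time_s: 23.05
tcp_pos: [558.5, -99.2, 71.6]
force: [-1.0, -0.8, -0.2]
time_s: 23.25
tcp_pos: [558.3, -99.1, 70.4]
force: [0.3, -0.7, 0.0]
time_s: 23.45
tcp_pos: [558.2, -99.1, 69.3]
force: [-0.3, 0.4, -0.1]
```

```bash
echo '[{"z": 1}, {}]' > next.json && python3 -m inch next.json|sed -n '2p;4p'; echo '[{"z": 0.8}, {}]' > next.json && python3 -m inch next.json|sed -n '2p;4p'; echo '[{"z": 0.7}, {}]' > next.json && python3 -m inch next.json|sed -n '2p;4p'; echo '[{"z": 0.7}, {}]' > next.json && python3 -m inch next.json|sed -n '1,2p;4p'
```

```text
tcp_pos: [558.2, -99.2, 68.3]
force: [-0.3, -0.3, 0.3]
tcp_pos: [558.3, -99.2, 67.6]
force: [-0.1, -0.2, -1.0]
tcp_pos: [558.2, -99.2, 66.8]
force: [-0.2, -0.3, 0.0]
time_s: 24.25
tcp_pos: [558.2, -99.2, 66.2]
force: [-0.1, -0.1, 0.1]
```

```bash
echo '[{"z": 1}, {}]' > next.json && python3 -m inch next.json|sed -n '2p;4p'; echo '[{"z": 0.8}, {}]' > next.json && python3 -m inch next.json|sed -n '2p;4p'; echo '[{"z": 0.7}, {}]' > next.json && python3 -m inch next.json|sed -n '2p;4p'; echo '[{"z": 0.6}, {}]' > next.json && python3 -m inch next.json|sed -n '1,2p;4p'
```

```text
tcp_pos: [558.2, -99.2, 65.1]
force: [-0.3, -0.8, -0.5]
tcp_pos: [558.4, -99.2, 64.5]
force: [0.2, -0.0, 0.0]
tcp_pos: [558.4, -99.2, 64.5]
force: [-2.3, -0.1, 4.6]
time_s: 25.05
tcp_pos: [558.4, -99.2, 64.4]
force: [-3.7, 0.8, 8.7]
```

```bash
echo '[{"z": -5}, {"z": -15}, {"z": -15}, {"x": -20}, {"x": -34}, {"x": -20}, {}, {}]' > next.json && python3 -m inch next.json|sed -n '1,2p;4p'; echo '[{"z": 15}, {"z": 12}, {"z": 4}, {}]' > next.json && python3 -m inch next.json|sed -n '1,2p;4p';python3 go.py 626.5 -128.4 65 1.168
```

```text
time_s: 25.85
tcp_pos: [626.2, -128.2, 98.7]
force: [-0.4, -0.4, -0.1]
time_s: 26.25
tcp_pos: [625.2, -127.7, 65.8]
force: [0.1, 1.0, -0.7]
t 26.25 tcp [ 625.2 -127.7   65.8] tilt [-0.0024  0.0005] dtool [-1.4 -0.2  0.8] turn 0.0 F [ 0.09  0.97 -0.65] op 0.2 q7 1.49
```

```bash
echo '[{}, {"z": 0.4}, {}]' > next.json && python3 -m inch next.json|sed -n '2p;4p'; echo '[{"z": 0.8}, {}]' > next.json && python3 -m inch next.json|sed -n '2p;4p'; echo '[{"z": 0.7}, {}]' > next.json && python3 -m inch next.json|sed -n '2p;4p'; echo '[{"z": 0.7}, {}]' > next.json && python3 -m inch next.json|sed -n '1,2p;4p'
```

```text
tcp_pos: [626.7, -128.3, 67.2]
force: [0.7, 0.5, 0.3]
tcp_pos: [626.4, -128.2, 66.0]
force: [-0.4, -0.0, -0.2]
tcp_pos: [626.3, -128.2, 65.2]
force: [0.3, 0.2, 0.1]
time_s: 27.15
tcp_pos: [626.5, -128.2, 64.6]
force: [0.1, -0.0, 0.2]
```

```bash
echo '[{"z": 0.7}, {}]' > next.json && python3 -m inch next.json|sed -n '2p;4p'; echo '[{"z": 0.7}, {}]' > next.json && python3 -m inch next.json|sed -n '2p;4p'; echo '[{"z": -5}, {"z": -15}, {"z": -15}, {"y": -20}, {"y": -32}, {"y": -20}, {}]' > next.json && python3 -m inch next.json|sed -n '1,2p;4p'; echo '[{"z": 14}, {"z": 12}, {"z": 5}, {}, {}]' > next.json && python3 -m inch next.json|sed -n '1,2p;4p'
```

```text
tcp_pos: [626.5, -128.2, 64.5]
force: [-2.2, -0.5, 5.2]
tcp_pos: [626.5, -128.2, 64.5]
force: [-2.3, 0.9, 8.4]
time_s: 28.25
tcp_pos: [596.9, -199.3, 99.9]
force: [-0.1, -0.5, 1.2]
time_s: 28.75
tcp_pos: [598.3, -193.8, 66.8]
force: [0.5, -0.4, -0.5]
```

```bash
echo '[{"z": 0.9}, {"z": 0.6}, {}]' > next.json && python3 -m inch next.json|sed -n '2p;4p'; echo '[{"z": 0.8}, {}]' > next.json && python3 -m inch next.json|sed -n '2p;4p'; echo '[{"z": 0.7}, {}]' > next.json && python3 -m inch next.json|sed -n '2p;4p'; echo '[{"z": 0.6}, {}]' > next.json && python3 -m inch next.json|sed -n '1,2p;4p'
```

```text
tcp_pos: [598.3, -194.5, 65.8]
force: [-0.3, 0.2, -0.7]
tcp_pos: [598.2, -194.5, 64.8]
force: [0.4, -0.2, -0.1]
tcp_pos: [598.3, -194.5, 64.5]
force: [-0.5, 0.4, 2.3]
time_s: 29.65
tcp_pos: [598.3, -194.5, 64.5]
force: [-1.9, 0.3, 6.2]
```

By touch, the board top is at 64.3–64.5 mm at all four discs, which is the fully-home height. I'll back off and take one last look.

```bash
echo '[{"z": -5}, {"z": -25}, {"z": -30}, {"z": -30}, {"z": -30}, {"z": -30}, {}, {}]' > next.json && python3 -m inch next.json|sed -n '1,2p;4p'
python3 - <<'E'
from h import *; from workcell import arm
d=arm.get_image("scene"); u=proj(d,[578,-145,70])[0].astype(int); cv2.imwrite("pics/c6.png",crop(d,u[0]-45,u[1]-30,90,65,8))
E
```

```text
time_s: 30.45
tcp_pos: [598.5, -194.5, 214.1]
force: [-0.0, 0.6, 0.4]
```

View pics/c6.png

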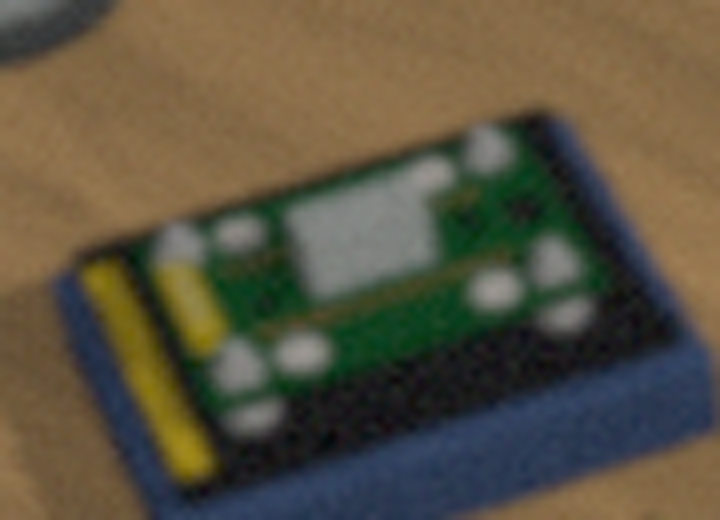

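All four barb heads stand fully above the board, at (240,365), (180,243), (490,150) and (555,262). The board lies level and the arm is clear.

```bash
python3 -c "
from workcell import arm
print(arm.job_done())"
```

```text
the job is handed in; nothing more can be done
None
```

The board is snapped onto all four posts with its connector at the striped end, fully home by touch and in the last picture, and the job was handed in at about 30 s; the hand-in returned no verdict.

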